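# Third hand at the shaker: hold the vial tray against its padded stop

## Task

Take the tray of vials by its handle, carry it level to the shaker, set it down flat in the open front of the guide rails and slide it in under their lips until it meets the orange foam stop at the far end. Keep pushing it steadily against the foam with about 12 newtons, so that the foam is squeezed to about half its thickness and never flat, and finish while still holding it like that: I will then screw the retaining bar down in front of it. Keep all vials standing in their pockets, and leave the other things on the bench where they are.

Things in the scene. Friction and masses are not known exactly. Their poses are not given: they have to be found in the camera images.
- tray_grip (a point): middle of the tray's handle bar, over the tray's centre and 56 mm above its underside; the axes are the tray's (x along its length, y along the bar, z up). The bar is 14 mm thick (x), 20 mm high and 102 mm long (y), on a post at each end, open below down to the base plate; 54 mm are free on each side of it, up to the rows of vials, whose caps stand 12 mm higher than the middle of the bar
- tray: blue vial tray, origin at the centre of its underside, same either way round; on the bench left or right of the shaker. Base plate 190 (x) x 150 (y) x 6 mm; at each end of it a row of four pockets 34 mm deep (x), 124 mm wide (y), walls 42 mm above the underside, flush with the plate's end: a plain 13 mm flange is left along each long side. 0.35 kg, with its vials 0.5 kg
- shaker: bench shaker, fixed: light grey housing 290 x 250 mm, dark grey platform on top. Origin on the bench straight below platform, same axes
- platform (a point): centre of the platform's upper face (300 x 260 mm, 115 mm above the bench). x is the way the tray slides home, from the open front to the foam stop; y left, z up. Side rails along x: inner faces at y = +78 and -78 mm (3 mm play each side of the tray), 14 mm high, from x = -100 to +125 mm. Nothing on the platform is higher than 45 mm
- mouth (a point): middle of the rails' open front, on the platform's upper face at x = -147 mm of platform, same axes. The rails' front ends flare out towards it over 47 mm, to 196 mm apart
- lips (a point): middle between the front ends of the rails' lips, on the platform's upper face at x = +2 mm of platform, same axes. From here the lips run 100 mm along x, reaching in over the tray's flanges to y = +69 and -69 mm, their undersides 9 mm above the platform (6 mm flange, 3 mm play): the tray must lie flat on the platform in front of them and be slid in underneath
- foam_face (a point): middle of the orange foam strip's front face, which moves with the foam; strip 116 mm wide, 30 mm high, 8 to 38 mm above the platform. Free, it is at x = +125 mm of platform: the tray's end meets it when the tray's centre is at x = +30 mm, and it is half squeezed with the tray at +35 mm
- foam (a joint): how far the foam strip of the rear stop is squeezed, in m: 0 free, 0.010 flat (flush with its steel channel). The strip stands 10 mm out of its channel and pushes back with 2.5 N per mm: about 12 N squeezes it by half, 5 mm
- vial0: amber glass vial with a white cap, 24 mm across, 62 mm tall, 24 g, standing loose in a pocket of the tray (28 x 27 mm wide inside, floor 6 mm above the tray's underside) near x = 78 mm, y = -45 mm of the tray. Origin under its centre
- vial1: amber glass vial with a white cap, 24 mm across, 62 mm tall, 24 g, standing loose in a pocket of the tray (28 x 27 mm wide inside, floor 6 mm above the tray's underside) near x = 78 mm, y = -15 mm of the tray. Origin under its centre
- vial2: amber glass vial with a white cap, 24 mm across, 62 mm tall, 24 g, standing loose in a pocket of the tray (28 x 27 mm wide inside, floor 6 mm above the tray's underside) near x = 78 mm, y = 45 mm of the tray. Origin under its centre
- vial3: amber glass vial with a white cap, 24 mm across, 62 mm tall, 24 g, standing loose in a pocket of the tray (28 x 27 mm wide inside, floor 6 mm above the tray's underside) near x = -78 mm, y = -45 mm of the tray. Origin under its centre
- vial4: amber glass vial with a white cap, 24 mm across, 62 mm tall, 24 g, standing loose in a pocket of the tray (28 x 27 mm wide inside, floor 6 mm above the tray's underside) near x = -78 mm, y = 15 mm of the tray. Origin under its centre
- vial5: amber glass vial with a white cap, 24 mm across, 62 mm tall, 24 g, standing loose in a pocket of the tray (28 x 27 mm wide inside, floor 6 mm above the tray's underside) near x = -78 mm, y = 45 mm of the tray. Origin under its centre
- carton: closed cardboard carton of swabs, white with a green band, 125 x 165 x 85 mm tall; it stands at one side of the shaker, the tray at the other. Origin under its centre. To be left alone
- retaining_bar: loose flat steel bar 216 mm long with a rubber strip, 10 mm high, lying on the bench: the colleague's part, to be left alone. Origin under its centre
- screw_dish: round steel dish, 84 mm across and 22 mm high, with two brass thumb screws: the colleague's, to be left alone. Origin under its centre
- reagent: amber bottle with a blue cap, 72 mm across, 155 mm tall, to be left alone. Origin under its centre
- beaker: clear beaker, 68 mm across, 85 mm tall, to be left alone. Origin under its centre

How it is judged:
On the way:
1. the tray lies flat on the platform between the rails, its leading end at the lips or under them but not yet at the foam (z of tray in the frame of platform between -0.003 and 0.006 m and angle between the x axis of tray and the x axis of shaker, either way round below 0.06 rad and angle between tray's own z axis and vertical below 0.06 rad and x of tray in the frame of platform between -0.125 and 0.022 m and y of tray in the frame of platform between -0.02 and 0.02 m), for 0.2 s.
At the end, for the whole second after the job is handed in: The tray is home under the lips (flat on the platform within 6 mm and 0.06 rad, in line with the rails within 0.06 rad) and the fingers still push it against the foam strip with a steady 8 to 17 N (foam squeezed by 3 to 7 of its 10 mm), at rest, with all six vials standing in their pockets (y of tray in the frame of platform between -0.006 and 0.006 m and z of tray in the frame of platform between -0.003 and 0.006 m and angle between the x axis of tray and the x axis of shaker, either way round below 0.06 rad and angle between tray's own z axis and vertical below 0.06 rad and x of tray in the frame of platform between 0.03 and 0.04 m and contact force between tray and foam between 8 and 17 N and value of joint foam between 0.003 and 0.007 m and contact force between the fingers and tray above 3 N and linear speed of tray below 0.01 m/s and z of vial0 in the frame of tray between 0 and 0.016 m and horizontal distance between each of vial0, vial1, vial2, vial3, vial4, vial5 and tray below 0.105 m and angle between each of vial0, vial1, vial2, vial3, vial4, vial5's own z axis and vertical below 0.3 rad and z of vial1 in the frame of tray between 0 and 0.016 m and z of vial2 in the frame of tray between 0 and 0.016 m and z of vial3 in the frame of tray between 0 and 0.016 m and z of vial4 in the frame of tray between 0 and 0.016 m and z of vial5 in the frame of tray between 0 and 0.016 m); the arm keeps its last pose, push and grip.
It fails at once if the foam is squeezed flat (more than 9 mm) (value of joint foam above 0.009 m).
It fails at once if the tray is tipped by more than 0.35 rad (20 degrees) (angle between tray's own z axis and vertical above 0.35 rad).
It fails at once if a vial tips over or leaves its pocket (angle between any of vial0, vial1, vial2, vial3, vial4, vial5's own z axis and vertical above 0.6 rad or z of any of vial0, vial1, vial2, vial3, vial4, vial5 in the frame of tray above 0.045 m).
It fails at once if another thing on the bench is moved by more than 25 mm (distance of any of carton, retaining_bar, screw_dish, reagent, beaker from where it was at the start of the episode above 0.025 m).
It also fails if it takes over 58 s, if anything falls off the work surface, if the arm or the gripper's body presses on something with over 40 N, if the wrist force passes 120 N, or if a joint passes its speed limit or range.

## Robot

A 6-joint arm with a two-finger parallel gripper is mounted at the origin on the work surface. World frame = base frame: x ahead of the robot, y to its left, z up, the work surface at z = 0. Lengths are in m, angles in rad, forces in N, time in s.
With the tool pointing down it reaches from about 0.375 to 0.925 m from the base axis. Payload 5.7 kg.
Tool frame: the origin (TCP) lies midway between the tips of the shut fingers; the grasp point (between the pads) lies 19 mm behind it; z points along the fingers, y is the direction in which the jaws open and shut (so a half turn about z gives the same grasp; the last joint's range is limited). The gripper opens to 88 mm and grips with 3 to 60 N. Pads are 20 mm wide; open, the fingers measure 115 mm over their backs; the gripper's body (75 mm by 178 mm) begins 61 mm behind the grasp point.
Start: joints at [-1.373, 0.359, 1.51, -0, 1.272, -0.115], TCP at [0.185, -0.571, 0.223] pointing down, gripper open.
Joint ranges: [-2.97, 2.97], [-1.01, 2.36], [0.21, 2.38], [-0.96, 4.11], [0.2, 2.71], [-2.98, 2.98]. Speed limits (rad/s): [2.39, 2.39, 3.14, 3.14, 3.14, 3.14].

## Interface

Orientations are given as [roll, pitch, yaw] about the fixed x, y, z axes, in that order (R = Rz(yaw) Ry(pitch) Rx(roll)).
In Python, from bench import arm gives the robot as it stands. The module is installed in compiled form; this text tells all that it offers. Calls block until the motion is done:
- arm.reach(position, orientation): joint-space move of the TCP to a pose.
- arm.servo_line(position, frame=None, v=0.15, until_force=None): straight line of the TCP; frame=None keeps the orientation; v is the mean speed in m/s. With until_force (N) it stops when the force on the tool has changed by that much, and returns True; else False.
- arm.move_joints(angles): joint-space move.
- arm.ungrasp() and arm.clamp(f_grip=None): open the fingers fully, or close them until they stop; f_grip is the grip in N (None keeps the last).
- arm.dwell(seconds).
- arm.ik(position, orientation): joint angles nearest the present ones, or None.
- arm.get_obs(): the state.
- arm.snapshot(name): name is "scene" or "top"; returns a dict with "color" (384x512x3 uint8, red, green, blue), "camera_matrix" (3x3 intrinsics, pixels), "cam_to_world" (4x4, takes a point from camera to world coordinates). Camera axes: x right, y up, looking along -z (the intrinsics and any distortion apply to the point x, -y, -z); pixel columns grow to the right and rows downward; lengths in m; the calibration is good to about 2 mm. A picture is of the moment at which its call begins. There is no depth.
A pose or a line that the arm cannot do raises arm.Unreachable and nothing moves.
- arm.close_job(): hands the job in, once; it reports no verdict.
The state is a dict: "time": time; "joints": joint angles; "dq": joint speeds; "effort": joint torques, N m; "position": TCP position; "orientation": TCP orientation; "ft_force": force on the tool from outside, world axes, zero at the start; "ft_torque": the same for the moment, N m; "width": opening from 0.0 (shut) to 1.0 (fully open).
Only numpy, scipy, OpenCV 4.12 (cv2) and the standard library are available. Lean on these libraries where they do the work, as an engineer would, in place of code of your own. Each camera call takes 0.05 s, during which the arm holds its last target.

## Working session

There is one attempt and no reset: what is moved stays moved. The work goes in short steps, each a Python script; the robot and the scene stay as the last script left them, time stands still between calls to the robot, and variables do not carry over. Pictures are saved under pics/ and viewed, and the job is handed in when it is done.

```bash
mkdir -p pics; ls; python3 - <<'E'
from bench import arm
import cv2,numpy as np
o=arm.get_obs(); print(o)
for n in ("scene","top"):
    s=arm.snapshot(n); cv2.imwrite(f"pics/{n}0.png",s["color"][:,:,::-1]); np.savez(f"{n}0.npz",**s)
    print(n,s.keys(),s["camera_matrix"],s["cam_to_world"])
E
```

```text
pics
{'time': 0.0, 'joints': array([-1.37313191e+00,  3.59485148e-01,  1.51140147e+00, -2.02058338e-05,
        1.27247122e+00, -1.15087780e-01]), 'dq': array([ 0.00128089,  0.00015608,  0.00052583, -0.00083011, -0.00193018,
       -0.00146902]), 'effort': array([-3.59204409e-03, -5.15386891e+01, -2.70725620e+01,  6.70235557e-02,
        3.48586799e-02, -1.26408895e-04]), 'position': array([ 0.18446828, -0.57024037,  0.22183318]), 'orientation': array([-3.13983693e+00, -1.83528027e-04,  3.12757987e-01]), 'ft_force': array([ 0.64930572,  1.23792448, -0.29527942]), 'ft_torque': array([ 0.0117301 , -0.0270058 , -0.05727609]), 'width': 1.0068104454401587}
scene dict_keys(['color', 'camera_matrix', 'cam_to_world']) [[481.57132126   0.         254.51048636]
 [  0.         481.57132126 190.212496  ]
 [  0.           0.           1.        ]] [[-0.27137821 -0.73020007  0.6270261   1.45958899]
 [ 0.9624652  -0.20847119  0.17378289  0.24170288]
 [ 0.0038206   0.65065169  0.7593667   1.20834062]
 [ 0.          0.          0.          1.        ]]
top dict_keys(['color', 'camera_matrix', 'cam_to_world']) [[435.15250299   0.         251.80547759]
 [  0.         435.15250299 189.98961087]
 [  0.           0.           1.        ]] [[ 0.01576445  0.99218858 -0.1237469   0.38058139]
 [-0.99957152  0.0125858  -0.02642665 -0.01871223]
 [-0.02466276  0.12411048  0.99196186  1.41009866]
 [ 0.          0.          0.          1.        ]]
```

View pics/scene0.png

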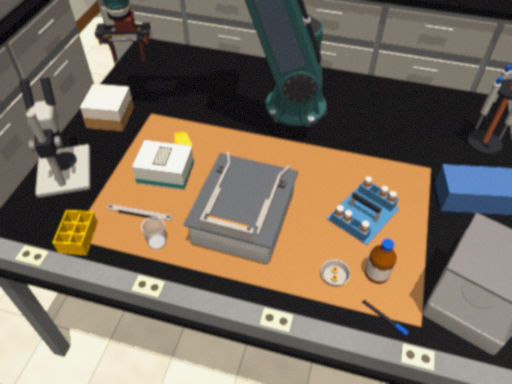

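View pics/top0.png

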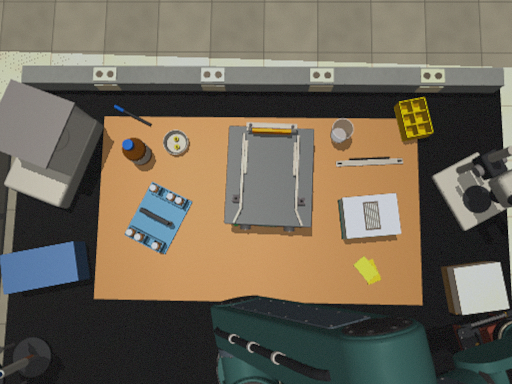

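The scene view shows the shaker near (245,205) and the tray at (365,208). In the top view the shaker is at (270,177) with the foam at its far end (271,129), and the tray is at (158,218), turned. I'll enlarge both to measure.

```bash
python3 - <<'E'
import cv2
t=cv2.imread("pics/top0.png")
cv2.imwrite("pics/top0_sh.png",cv2.resize(t[115:240,215:325],None,fx=4.8,fy=4.8,interpolation=cv2.INTER_CUBIC))
cv2.imwrite("pics/top0_tr.png",cv2.resize(t[175:260,115:200],None,fx=7,fy=7,interpolation=cv2.INTER_CUBIC))
s=cv2.imread("pics/scene0.png")
cv2.imwrite("pics/scene0_c.png",cv2.resize(s[145:265,180:300],None,fx=5,fy=5,interpolation=cv2.INTER_CUBIC))
E
```

```text
(no output)
```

View pics/top0_sh.png

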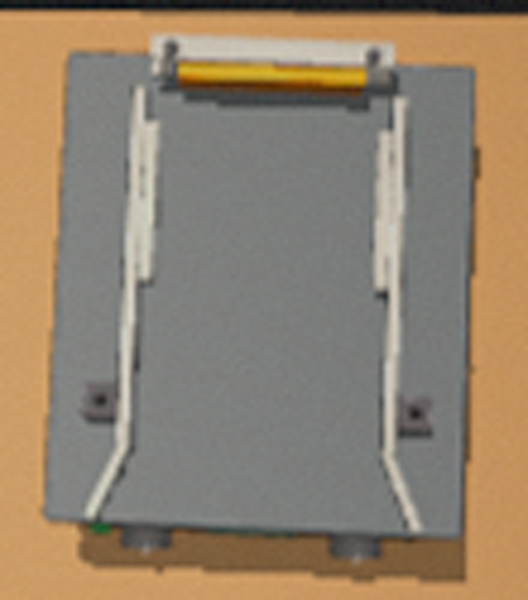

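View pics/top0_tr.png

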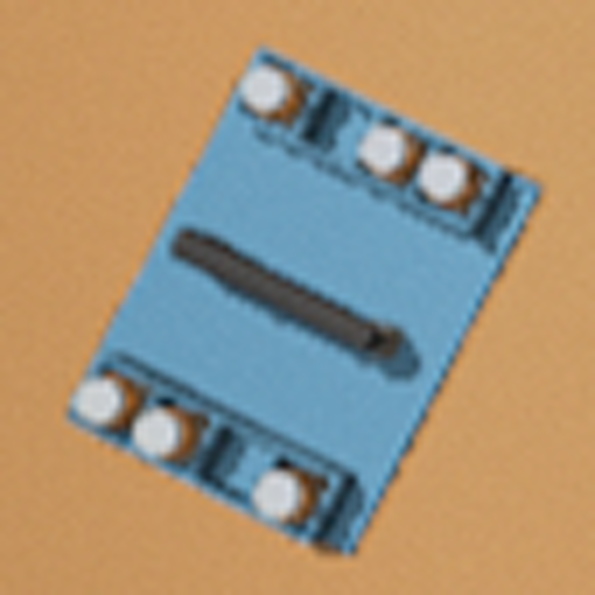

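View pics/scene0_c.png

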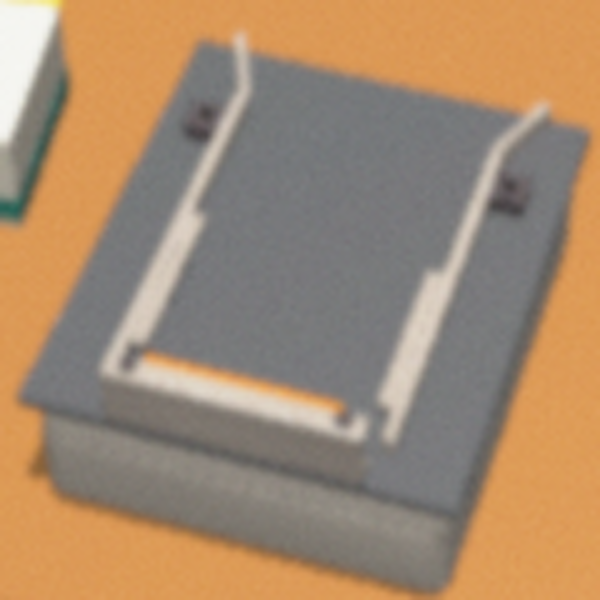

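```bash
cat > h.py <<'E'
import numpy as np, cv2
def ray(s,uv,z):
    K=s["camera_matrix"];T=s["cam_to_world"]
    p=cv2.undistortPoints(np.array(uv,float).reshape(-1,1,2),K,None).reshape(-1,2)
    d=np.c_[p[:,0],-p[:,1],-np.ones(len(p))]@T[:3,:3].T
    o=T[:3,3]; return o+d*((z-o[2])/d[:,2])[:,None]
def fit2(P,Q): # Q=R P + t
    pc,qc=P.mean(0),Q.mean(0); H=(P-pc).T@(Q-qc)
    a=np.arctan2(H[0,1]-H[1,0],H[0,0]+H[1,1]); R=np.array([[np.cos(a),-np.sin(a)],[np.sin(a),np.cos(a)]])
    t=qc-R@pc; return a,t,np.linalg.norm((P@R.T+t)-Q,axis=1)
def blobs(m,amin):
    n,l,st,c=cv2.connectedComponentsWithStats(m.astype(np.uint8))
    return [(c[i],st[i]) for i in range(1,n) if st[i,4]>=amin]
E
python3 - <<'E'
from h import *
np.set_printoptions(precision=4,suppress=True)
vl=np.array([[78,-45],[78,-15],[78,45],[-78,-45],[-78,15],[-78,45]])/1000
s=dict(np.load("top0.npz"));sc=dict(np.load("scene0.npz"))
for nm,S,roi in(("top",s,(175,260,115,200)),("scene",sc,(170,250,325,410))):
    c=S["color"].astype(int);hsv=cv2.cvtColor(S["color"],cv2.COLOR_RGB2HSV)
    m=np.zeros(c.shape[:2],bool);r=roi
    m[r[0]:r[1],r[2]:r[3]]=((hsv[...,1]<60)&(hsv[...,2]>150))[r[0]:r[1],r[2]:r[3]]
    b=blobs(m,8); 
    for q in b: print(nm,q[0],q[1][4],ray(S,q[0],.068)[0])
    if len(b)==6:
        Q=np.array([ray(S,q[0],.068)[0][:2] for q in b])
        import itertools
        best=min((( f:=fit2(vl[list(p)],Q))[2].max(),f[0],f[1],f[2]) if True else 0 for p in itertools.permutations(range(6))) if False else min((fit2(vl[list(p)],Q) for p in itertools.permutations(range(6))),key=lambda f:f[2].max())
        print("TRAY",best)
    # bar
    m[:]=0; m[r[0]+15:r[1]-15,r[2]+15:r[3]-15]=((hsv[...,1]<90)&(hsv[...,2]<95))[r[0]+15:r[1]-15,r[2]+15:r[3]-15]
    for q in blobs(m,20): print(" dark",q[0],q[1],ray(S,q[0],.066)[0])
# platform
print("hues", cv2.cvtColor(s["color"],cv2.COLOR_RGB2HSV)[[180,200],[270,230]])
hsv=cv2.cvtColor(s["color"],cv2.COLOR_RGB2HSV)
ors=((hsv[...,0]<25)&(hsv[...,1]>80))
m=np.zeros(ors.shape,np.uint8)
m[118:238,218:322]=(~ors)[118:238,218:322]
gr=(hsv[...,1]<50)&(hsv[...,2]<150)
m=np.zeros(ors.shape,np.uint8);m[118:235,218:322]=gr[118:235,218:322]
m=cv2.morphologyEx(m,cv2.MORPH_CLOSE,np.ones((9,9)))
cs,_=cv2.findContours(m,cv2.RETR_EXTERNAL,cv2.CHAIN_APPROX_NONE)
C=max(cs,key=cv2.contourArea).reshape(-1,2)
def side(sel,ax):
    P=C[sel].astype(float); return cv2.fitLine(P.astype(np.float32),cv2.DIST_HUBER,0,.01,.01).ravel()
# left/right/bottom/top edges (half-pixel included: contour pixel centres inside -> shift outward .5)
L=side((C[:,0]<235)&(C[:,1]>140)&(C[:,1]<215),0);R=side((C[:,0]>305)&(C[:,1]>140)&(C[:,1]<215),0)
B=side((C[:,1]>215)&(C[:,0]>232)&(C[:,0]<305)&(C[:,1]<228),1);T=side((C[:,1]<135)&((C[:,0]<244)&(C[:,0]>233)|(C[:,0]>300)&(C[:,0]<309)),1)
L[2]-=.5;R[2]+=.5;B[3]+=.5;T[3]-=.5
def X(a,b):
    A=np.array([[a[0],-b[0]],[a[1],-b[1]]]);k=np.linalg.solve(A,[b[2]-a[2],b[3]-a[3]]);return a[2:]+k[0]*a[:2]
co=np.array([X(T,L),X(T,R),X(B,R),X(B,L)]);W=ray(s,co,.115);print(co,W)
print("sizes",[np.linalg.norm(W[i]-W[(i+1)%4]) for i in range(4)],"centre",W.mean(0))
print(fit2(np.array([[.15,.13],[.15,-.13],[-.15,-.13],[-.15,.13]]),W[:,:2]))
# foam centroid
m=((hsv[...,0]>15)&(hsv[...,0]<28)&(hsv[...,1]>200));mm=np.zeros(m.shape,bool);mm[122:140,240:305]=m[122:140,240:305]
for q in blobs(mm,20):print("foam",q, ray(s,q[0],.14))
E
```

```text
top [151.8378 187.1081] 37 [0.5531 0.3301 0.068 ]
top [169.2286 195.7143] 35 [0.5267 0.2744 0.068 ]
top [177.5    199.7059] 34 [0.5146 0.248  0.068 ]
top [128.0769 231.8718] 39 [0.4126 0.3979 0.068 ]
top [136.4872 236.7179] 39 [0.3981 0.3709 0.068 ]
top [153.6098 245.6829] 41 [0.3715 0.3166 0.068 ]
TRAY (np.float64(-0.45062560137595326), array([0.4628, 0.323 ]), array([0.0008, 0.0012, 0.0013, 0.0006, 0.0011, 0.0015]))
 dark [155.4967 216.8278] [140 208  33  18 151] [0.4604 0.3151 0.066 ]
scene [367.9643 179.6071] 28 [0.3761 0.3158 0.068 ]
scene [384.2581 188.6129] 31 [0.4001 0.3696 0.068 ]
scene [393.0256 194.5385] 39 [0.4171 0.3983 0.068 ]
scene [341.1455 206.0545] 55 [0.5067 0.2508 0.068 ]
scene [383.2963 225.3333] 54 [0.5449 0.3815 0.068 ]
scene [329.4615 215.3846] 13 [0.5518 0.2229 0.068 ]
scene [348.0227 212.8636] 44 [0.5271 0.2748 0.068 ]
scene [365.0222 223.7778] 45 [0.5539 0.3291 0.068 ]
 dark [365.942  202.3623] [352 193  28  20 138] [0.4698 0.3216 0.066 ]
hues [[ 70   6 127]
 [ 40   6 132]]
[[229.2034 125.3605]
 [313.3073 128.8691]
 [310.9946 226.7532]
 [223.6808 224.7303]] [[ 0.7406  0.0881  0.115 ]
 [ 0.7319 -0.1685  0.115 ]
 [ 0.4347 -0.1611  0.115 ]
 [ 0.4369  0.0978  0.115 ]]
sizes [np.float64(0.25673770887893704), np.float64(0.2972842410259736), np.float64(0.2589780477815321), np.float64(0.3038554606331951)] centre [ 0.5861 -0.0359  0.115 ]
(np.float64(-0.02524150721756911), array([ 0.5861, -0.0359]), array([0.0025, 0.0014, 0.0021, 0.0025]))
foam (array([259.4412, 130.6765]), array([253, 129,  17,   4,  34], dtype=int32)) [[ 0.7181 -0.0049  0.14  ]]
foam (array([280.4, 130.8]), array([269, 129,  22,   5,  70], dtype=int32)) [[ 0.7183 -0.0675  0.14  ]]
```

```bash
python3 - <<'E'
from h import *
np.set_printoptions(precision=4,suppress=True)
s=dict(np.load("top0.npz"));sc=dict(np.load("scene0.npz"))
def w(S): 
    g=S["color"].astype(float).mean(2); return np.clip((g-150)/60,0,1)
# top: rails per row
W=w(s); out={}
for k,(a,b) in dict(L=(232,252),R=(286,304)).items():
    P=[]
    for v in range(180,206):
        r=W[v,a:b]; 
        if r.sum()>.8: P.append([(r*np.arange(a,b)).sum()/r.sum(),v])
    P=ray(s,P,.129); f=np.polyfit(P[:,0],P[:,1],1); out[k]=f; print("top",k,len(P),"yaw",f[0],"y@.586",np.polyval(f,.5861),"rms",(P[:,1]-np.polyval(f,P[:,0])).std())
print("mid y",np.mean([np.polyval(f,.5861) for f in out.values()]))
# scene: points picked on enlargement (px=180+u/5,145+v/5)
W=w(sc);out={}
for k,rows,edge in(("R",(165,187),lambda v:(180+(245-(v-164)*2.0*1.9)/5)),("L",(177,198),lambda v:180+(490-(v-177)*5*.47)/5)):
    P=[]
    for v in range(*rows):
        c=edge(v);a,b=int(c-7),int(c+8);r=W[v,a:b]
        if r.sum()>.8:P.append([(r*np.arange(a,b)).sum()/r.sum(),v])
    P=ray(sc,P,.129);f=np.polyfit(P[:,0],P[:,1],1);out[k]=f;print("scene",k,len(P),f[0],np.polyval(f,.5861),P[0],P[-1],"rms",(P[:,1]-np.polyval(f,P[:,0])).std())
print("mid y",np.mean([np.polyval(f,.5861) for f in out.values()]))
# kinks (rail front, x=-100), lips front (x=+2), foam-side rail ends (x=125), eye picks
pk=dict(top=(s,lambda u,v:(215+u/4.8,115+v/4.8),dict(kL=(122,447),kR=(390,455),lL=(147,281),lR=(381,294),eL=(140,86),eR=(401,97))),
 scene=(sc,lambda u,v:(180+u/5,145+v/5),dict(kR=(247,92),kL=(495,150),lR=(195,212),lL=(433,272),eL=(390,440))))
for n,(S,f,d) in pk.items():
    for k,(u,v) in d.items():
        uv=np.array(f(u,v))-.4
        print(n,k,ray(S,uv,.129)[0])
E
```

```text
top L 26 yaw -0.02020337543739605 y@.586 0.04733782293446529 rms 0.0006077646670548144
top R 26 yaw -0.04793495228080853 y@.586 -0.11803995388787424 rms 0.0004979850346071968
mid y -0.03535106547670447
scene R 22 -0.030050906839652353 -0.11759038849615656 [ 0.4929 -0.1148  0.129 ] [ 0.5831 -0.1169  0.129 ] rms 0.00022317012638286077
scene L 21 -0.024977132421072103 0.04669919076128979 [0.4982 0.0488 0.129 ] [0.5806 0.0469 0.129 ] rms 0.0001463884929120176
mid y -0.035445598867433384
top kL [0.4871 0.0494 0.129 ]
top kR [ 0.4845 -0.1152  0.129 ]
top lL [0.5908 0.0359 0.129 ]
top lR [ 0.5843 -0.1093  0.129 ]
top eL [0.7149 0.0425 0.129 ]
top eR [ 0.7094 -0.1213  0.129 ]
scene kR [ 0.4831 -0.1115  0.129 ]
scene kL [0.4882 0.0481 0.129 ]
scene lR [ 0.5855 -0.1112  0.129 ]
scene lL [0.5914 0.0365 0.129 ]
scene eL [0.7135 0.0444 0.129 ]
```

```bash
python3 - <<'E'
from h import *
from bench import arm
np.set_printoptions(precision=4,suppress=True)
s=dict(np.load("top0.npz"))
f=lambda u,v:(115+u/7-.43,175+v/7-.43)
b=ray(s,[f(175,240),f(388,342)],.066);print("bar",b,b.mean(0),np.linalg.norm(b[0]-b[1]),np.arctan2(*(b[0]-b[1])[[0,1]][[1,0]])-np.pi/2)
hsv=cv2.cvtColor(s["color"],cv2.COLOR_RGB2HSV)
m=np.zeros(hsv.shape[:2],np.uint8);m[175:260,115:200]=((hsv[...,0]>90)&(hsv[...,0]<115)&(hsv[...,1]>70))[175:260,115:200]
m=cv2.morphologyEx(m,cv2.MORPH_CLOSE,np.ones((7,7)))
cs,_=cv2.findContours(m,cv2.RETR_EXTERNAL,cv2.CHAIN_APPROX_NONE);C=max(cs,key=cv2.contourArea)
r=cv2.minAreaRect(C);print(r)
c=ray(s,[f(262,48),f(541,185),f(355,553),f(72,416)],.006);print("corners",c,c.mean(0),[np.linalg.norm(c[i]-c[(i+1)%4]) for i in range(4)])
print(fit2(np.array([[.095,.075],[.095,-.075],[-.095,-.075],[-.095,.075]]),c[:,:2]))
for th in(-.4506,):
  for k in(1,-1):
    o=[np.pi,0,th+k*np.pi/2]
    print(k,arm.ik([.4628,.323,.15],o),arm.ik([.587-.19,-.03,.25],[np.pi,0,-.029+k*np.pi/2]))
E
```

```text
bar [[0.4846 0.3661 0.066 ]
 [0.4406 0.269  0.066 ]] [0.4626 0.3175 0.066 ] 0.10655569119295977 -0.4248881726934226
((157.91744995117188, 218.02626037597656), (45.14595413208008, 59.724971771240234), 27.34987449645996)
corners [[0.5799 0.3465 0.006 ]
 [0.5172 0.2132 0.006 ]
 [0.3466 0.2932 0.006 ]
 [0.4071 0.4273 0.006 ]] [0.4627 0.3201 0.006 ] [np.float64(0.14732979850798011), np.float64(0.1884483213899425), np.float64(0.14702685648962216), np.float64(0.19074884002355175)]
(np.float64(-0.4355023743888886), array([0.4627, 0.3201]), array([0.0015, 0.0012, 0.002 , 0.0014]))
1 [ 0.4869  0.3843  1.6723 -0.      1.085   0.9375] [-0.2494  0.0292  1.8698  0.      1.2425 -0.2204]
-1 [ 0.4869  0.3843  1.6723  0.      1.085  -2.204 ] [-0.2494  0.0292  1.8698 -0.      1.2425  2.9212]
```

```bash
python3 - <<'E'
from h import *
from bench import arm
o=[np.pi,0,-.442+np.pi/2]
arm.servo_line([.185,-.571,.30])
arm.reach([.4627,.3208,.22],o)
arm.servo_line([.4627,.3208,.085],o,v=.12)
arm.dwell(.3)
ob=arm.get_obs();print(ob["time"],ob["position"],ob["orientation"],ob["ft_force"],ob["width"])
for n in("scene","top"):
    s=arm.snapshot(n);np.savez(n+"1.npz",**s)
    c=s["color"][:,:,::-1]; r=(150,260,310,420) if n=="scene" else (170,270,100,210)
    cv2.imwrite(f"pics/{n}1.png",cv2.resize(c[r[0]:r[1],r[2]:r[3]],None,fx=5,fy=5,interpolation=cv2.INTER_CUBIC))
E
```

```text
5.6167 [0.46295431 0.32092393 0.08543336] [ 3.14108613e+00 -6.41642479e-04  1.12879905e+00] [-0.00495617 -0.00583773  0.32640662] 0.9963472335752162
```

View pics/scene1.png

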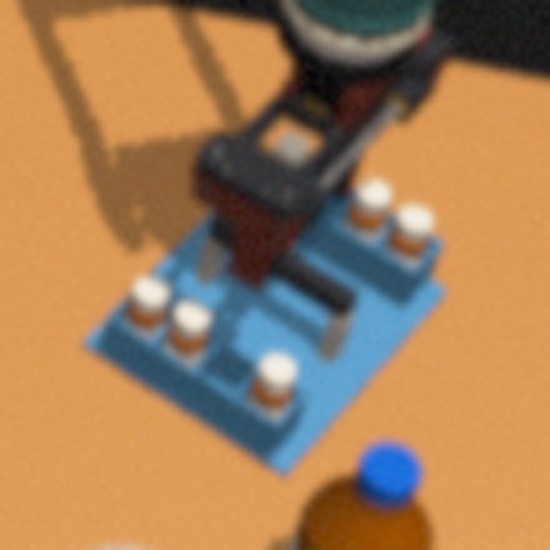

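View pics/top1.png

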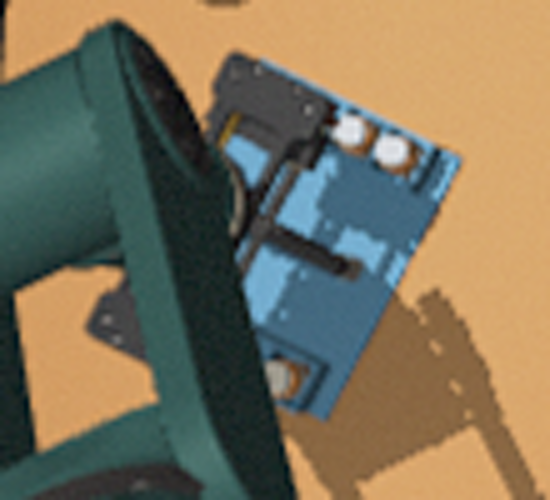

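The views show the open fingers straddling the dark bar (scene (265,250), bar end at (345,300)) and clear of the caps, so I'll go down with a force guard.

```bash
python3 - <<'E'
from h import *
from bench import arm
np.set_printoptions(precision=4,suppress=True)
o=[np.pi,0,-.442+np.pi/2]
def P(t):
    ob=arm.get_obs();print(t,ob["time"],ob["position"],ob["orientation"],"F",ob["ft_force"],"M",ob["ft_torque"],ob["width"])
h=arm.servo_line([.4627,.3208,.037],o,v=.06,until_force=4);P(f"down {h}")
if not h:
    arm.clamp(40);P("grip")
    arm.dwell(.3)
    arm.servo_line([.4627,.3208,.087],o,v=.05);arm.dwell(.3);P("lift")
    for n in("scene",):
        s=arm.snapshot(n);np.savez(n+"2.npz",**s)
        cv2.imwrite(f"pics/{n}2.png",cv2.resize(s["color"][140:260,310:430,::-1],None,fx=5,fy=5,interpolation=cv2.INTER_CUBIC))
E
```

```text
down False 6.6667 [0.4629 0.3209 0.0372] [ 3.1413 -0.0003  1.1288] F [-0.1355 -0.4661  1.1745] M [ 0.0084 -0.0583  0.0702] 0.997141569282203
grip 7.7917 [0.4625 0.3208 0.037 ] [-3.1413  0.0001  1.1286] F [-0.129   0.4677  1.2995] M [ 0.0452  0.0956 -0.0353] 0.15599283011419196
lift 9.5417 [0.4626 0.3207 0.0868] [-3.1413  0.0004  1.1288] F [-0.5756  0.3021 -4.8987] M [-0.0535 -0.027   0.0263] 0.1559639701552415
```

View pics/scene2.png

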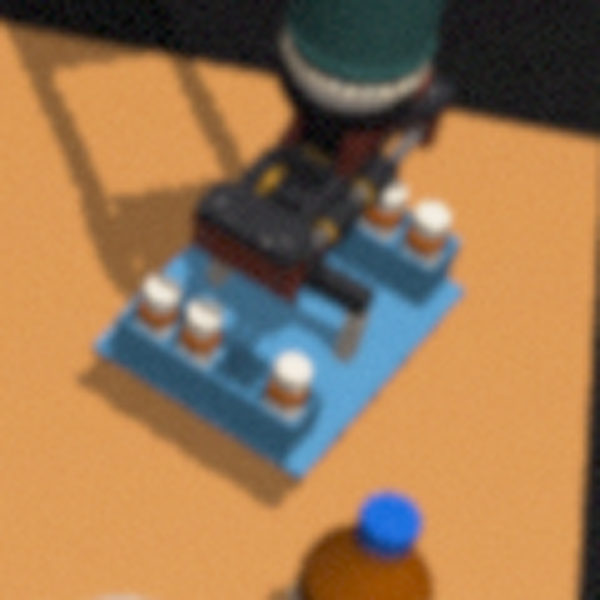

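The tray lifted level (F change about -5 to -6 N), with the near vials upright at scene (160,290), (205,315) and (290,370). Carrying it to in front of the mouth and measuring there.

```bash
cat >> h.py <<'E'
SO=np.array([.5863,-.0354]); SY=-.029
def sh(x,y=0.): # platform frame -> world xy
    c,s=np.cos(SY),np.sin(SY); return SO+np.array([c*x-s*y,s*x+c*y])
OR=[np.pi,0,SY+np.pi/2]
E
python3 - <<'E'
from h import *
from bench import arm
np.set_printoptions(precision=4,suppress=True)
def P(t):
    ob=arm.get_obs();print(t,ob["time"],ob["position"],ob["orientation"],"F",ob["ft_force"],"M",ob["ft_torque"],ob["width"])
arm.servo_line([.4627,.3208,.23],[np.pi,0,-.442+np.pi/2],v=.12)
p=sh(-.19); arm.servo_line([*p,.23],OR,v=.12)
arm.servo_line([*p,.175],OR,v=.1);arm.dwell(.3);P("hover")
for n in("scene","top"):
    s=arm.snapshot(n);np.savez(n+"3.npz",**s)
    c=s["color"][:,:,::-1]; r=(100,220,190,310) if n=="scene" else (150,280,200,330)
    cv2.imwrite(f"pics/{n}3.png",cv2.resize(c[r[0]:r[1],r[2]:r[3]],None,fx=4.6,fy=4.6,interpolation=cv2.INTER_CUBIC))
E
```

```text
hover 15.0583 [ 0.3967 -0.03    0.1755] [3.1405 0.0002 1.5418] F [ 0.0229 -0.13   -4.364 ] M [-0.0563 -0.0856 -0.0103] 0.1554641738421908
```

View pics/scene3.png

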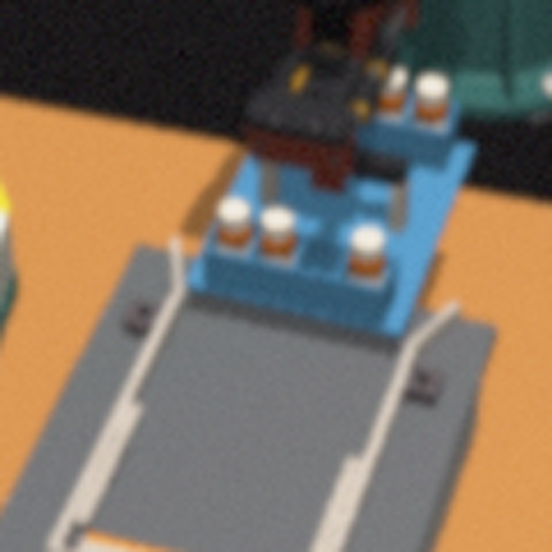

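View pics/top3.png

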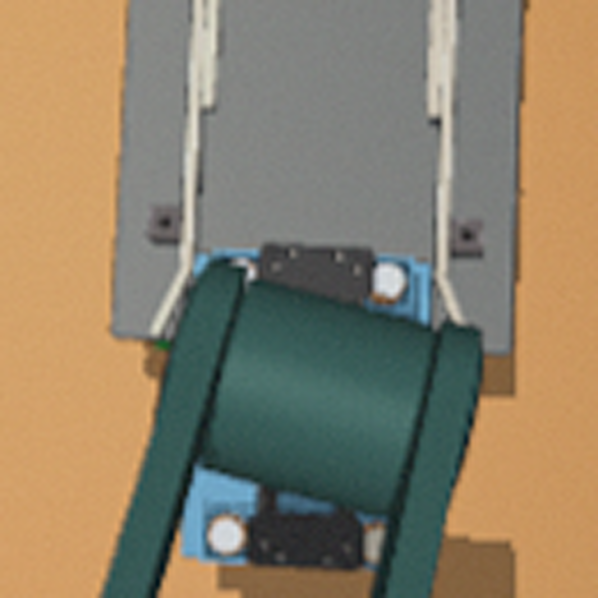

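```bash
python3 - <<'E'
from h import *
np.set_printoptions(precision=4,suppress=True)
c,s_=np.cos(SY),np.sin(SY);R=np.array([[c,s_],[-s_,c]])
z=.1755-.037+.006
for n,o,pk in(("scene",(190,100),dict(FR=(188,290),FL=(405,330),BL=(474,146))),("top",(200,150),dict(FL=(193,256),FR=(434,265),BL=(183,556)))):
    S=dict(np.load(n+"3.npz"))
    for k,(u,v) in pk.items():
        w=ray(S,(o[0]+u/4.6-.4,o[1]+v/4.6-.4),z)[0];print(n,k,w,"plat",R@(w[:2]-SO))
# caps
    hsv=cv2.cvtColor(S["color"],cv2.COLOR_RGB2HSV);m=np.zeros(hsv.shape[:2],bool)
    a=(135,160,230,280) if n=="scene" else (200,275,240,295)
    m[a[0]:a[1],a[2]:a[3]]=((hsv[...,1]<60)&(hsv[...,2]>150))[a[0]:a[1],a[2]:a[3]]
    for q in blobs(m,8): w=ray(S,q[0],z+.062)[0];print(n,"cap",q[0],q[1][4],"plat",R@(w[:2]-SO))
E
```

```text
scene FR [ 0.4945 -0.1026  0.1445] plat [-0.0898 -0.0698]
scene FL [0.49   0.0449 0.1445] plat [-0.0986  0.0775]
scene BL [0.3045 0.049  0.1445] plat [-0.2841  0.0762]
scene cap [240.619  145.5476] 42 plat [-0.1099 -0.0426]
scene cap [249.7674 147.6047] 43 plat [-0.1098 -0.014 ]
scene cap [269.5778 152.0444] 45 plat [-0.1097  0.0472]
top FL [0.4932 0.0442 0.1445] plat [-0.0954  0.0769]
top FR [ 0.4895 -0.1085  0.1445] plat [-0.0946 -0.0759]
top BL [0.3055 0.047  0.1445] plat [-0.2831  0.0742]
top cap [240.45 204.55] 20 plat [-0.099   0.0768]
top cap [253.25 207.5 ] 8 plat [-0.1057  0.0409]
top cap [283.9773 210.3409] 44 plat [-0.1099 -0.0444]
top cap [248.5625 265.8542] 48 plat [-0.2658  0.0466]
top cap [280.9 267.8] 10 plat [-0.267  -0.0416]
```

```bash
python3 - <<'E'
from h import *
from bench import arm
np.set_printoptions(precision=4,suppress=True)
def P(t):
    ob=arm.get_obs();print(t,ob["time"],ob["position"],"rz",ob["orientation"],"F",ob["ft_force"],"M",ob["ft_torque"])
Y=-.0012
h=arm.servo_line([*sh(-.19,Y),.156],OR,v=.05,until_force=4);P(f"low {h}")
if not h:
    h=arm.servo_line([*sh(-.115,Y),.156],OR,v=.04,until_force=5);P(f"in {h}")
    if not h:
        h=arm.servo_line([*sh(-.115,Y),.148],OR,v=.01,until_force=3);P(f"set {h}")
s=arm.snapshot("scene");np.savez("scene4.npz",**s)
cv2.imwrite("pics/scene4.png",cv2.resize(s["color"][100:220,190:310,::-1],None,fx=4.6,fy=4.6,interpolation=cv2.INTER_CUBIC))
E
```

```text
low False 15.6917 [ 0.3961 -0.031   0.1556] rz [-3.1406 -0.0002  1.5417] F [-0.6495  0.1586 -4.6134] M [-0.0531 -0.0022  0.0267]
in False 17.7167 [ 0.4711 -0.0332  0.156 ] rz [-3.1414 -0.      1.5418] F [ 0.4639  0.0959 -5.843 ] M [-0.0139 -0.0906  0.0321]
set True 18.225 [ 0.4714 -0.0333  0.1519] rz [3.1415 0.     1.5418] F [-0.7091  0.497   5.7023] M [-0.0477 -0.0527 -0.0355]
```

View pics/scene4.png

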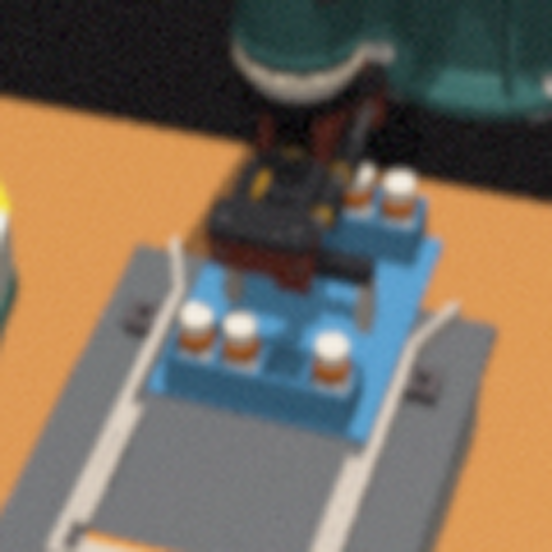

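The tray lies flat on the platform between the rails, its front corners at (150,390) and (365,440), with the vials upright. There was almost no lateral force and contact came at the expected height (0.152). Now I'll slide under the lips.

```bash
python3 - <<'E'
from h import *
from bench import arm
np.set_printoptions(precision=4,suppress=True)
c,s_=np.cos(SY),np.sin(SY);R=np.array([[c,s_],[-s_,c]])
def P(t):
    F=[];
    for i in range(4):
        ob=arm.get_obs();F.append(ob["ft_force"]);arm.dwell(.05)
    F=np.mean(F,0);print(t,round(ob["time"],2),"plat",R@(ob["position"][:2]-SO),round(ob["position"][2],4),"F",R@F[:2],F[2],"M",ob["ft_torque"],"yaw",ob["orientation"][2]-np.pi/2-SY)
Y=-.0012
P("rest")
z=arm.get_obs()["position"][2]+.0002
for x in(-.09,-.05,-.01,.012):
    h=arm.servo_line([*sh(x,Y),z],OR,v=.04,until_force=8);P(f"{x} {h}")
    if h:break
for n in("scene","top"):
    s=arm.snapshot(n);np.savez(n+"5.npz",**s)
    cc=s["color"][:,:,::-1]; r=(120,240,190,310) if n=="scene" else (110,240,205,335)
    cv2.imwrite(f"pics/{n}5.png",cv2.resize(cc[r[0]:r[1],r[2]:r[3]],None,fx=4.6,fy=4.6,interpolation=cv2.INTER_CUBIC))
E
```

```text
rest 18.43 plat [-0.1149 -0.0012] 0.1519 F [-0.1292  0.093 ] 5.762599228951698 M [-0.0282 -0.0168 -0.0093] yaw 2.828747005753987e-05
-0.09 True 18.86 plat [-0.115  -0.0012] 0.1519 F [-0.5884  0.2447] 4.8910048425769155 M [-0.0368 -0.1467 -0.0182] yaw 0.0003107283510924465
```

View pics/scene5.png

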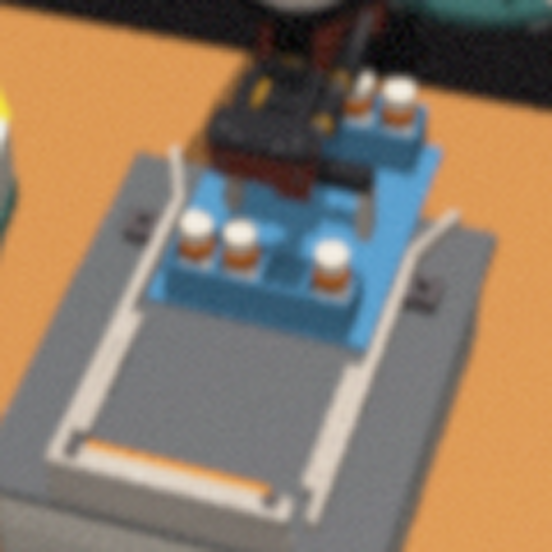

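View pics/top5.png

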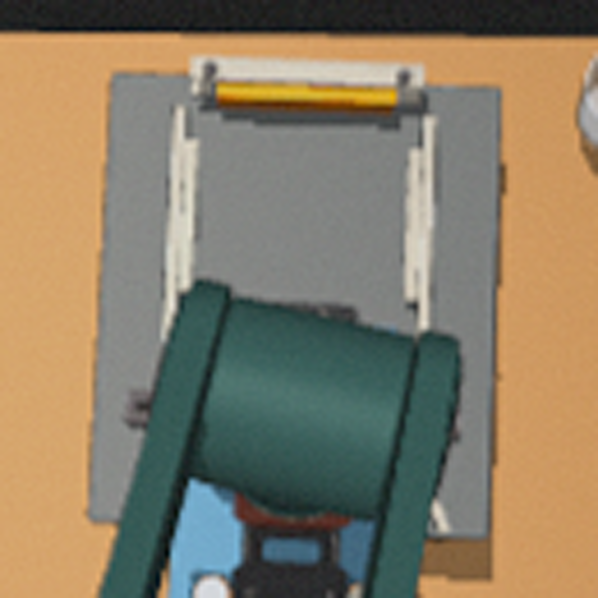

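The tray hasn't moved in either view (front end still at scene (260,325)). The guard tripped on the press and friction, so I'll relieve the downward press first and then slide.

```bash
cat >> h.py <<'E'
from bench import arm
_R=np.array([[np.cos(SY),np.sin(SY)],[-np.sin(SY),np.cos(SY)]])
np.set_printoptions(precision=4,suppress=True)
def P(t):
    F=[]
    for i in range(5):
        ob=arm.get_obs();F.append(ob["ft_force"]);arm.dwell(.04)
    F=np.mean(F,0);f=np.r_[_R@F[:2],F[2]];x=_R@(ob["position"][:2]-SO)
    print(t,round(ob["time"],2),"plat",x,round(ob["position"][2],4),"F",f,"M",ob["ft_torque"]);return x,ob["position"][2],f
E
python3 - <<'E'
from h import *
Y=-.0012
x,z,f=P("start")
for dz in range(6):
    if f[2]<1: break
    z0=z; arm.servo_line([*sh(-.115,Y),.1519+.0002*(dz+1)],OR,v=.01);x,z,f=P(f"up{dz}")
zc=.1519+.0002*(dz if f[2]<1 else dz+1);print("zc",zc)
for x in(-.105,-.09):
    h=arm.servo_line([*sh(x,Y),zc],OR,v=.03,until_force=14);P(f"{x} {h}")
    if h:break
E
```

```text
start 19.18 plat [-0.115  -0.0012] 0.152 F [-0.2834 -0.1452  5.3839] M [-0.0088 -0.2131  0.0283]
up0 19.67 plat [-0.1151 -0.0012] 0.152 F [ 0.0839 -0.1398 -1.4302] M [-0.0396 -0.1343 -0.0066]
zc 0.1521
-0.105 False 20.36 plat [-0.1051 -0.0012] 0.152 F [ 0.5315  0.2292 -3.5084] M [-0.0751 -0.1129  0.0576]
-0.09 False 21.22 plat [-0.0903 -0.0011] 0.152 F [-0.0892  0.2149 -4.6799] M [-0.0371 -0.0787 -0.0195]
```

```bash
python3 - <<'E'
from h import *
Y=-.0012
for x in(-.05,-.01,.01,.02):
    h=arm.servo_line([*sh(x,Y),.15205],OR,v=.04,until_force=14);P(f"{x} {h}")
    if h:break
for n in("scene","top"):
    s=arm.snapshot(n);np.savez(n+"6.npz",**s)
    cc=s["color"][:,:,::-1]; r=(120,240,190,310) if n=="scene" else (110,240,205,335)
    cv2.imwrite(f"pics/{n}6.png",cv2.resize(cc[r[0]:r[1],r[2]:r[3]],None,fx=4.6,fy=4.6,interpolation=cv2.INTER_CUBIC))
E
```

```text
-0.05 False 22.57 plat [-0.0503 -0.0012] 0.152 F [ 0.1348 -0.1136 -4.5117] M [-0.0234 -0.0837  0.006 ]
-0.01 False 23.93 plat [-0.0103 -0.0012] 0.1521 F [ 0.1629 -0.2422 -4.6352] M [-0.0122 -0.0611 -0.0115]
0.01 False 24.79 plat [ 0.0097 -0.0011] 0.152 F [ 0.0273  0.1453 -4.5283] M [-0.0512 -0.0666  0.0155]
0.02 False 25.4 plat [ 0.0199 -0.0012] 0.152 F [ 0.0875  0.2125 -4.3867] M [-0.0788 -0.0616 -0.0263]
```

View pics/scene6.png

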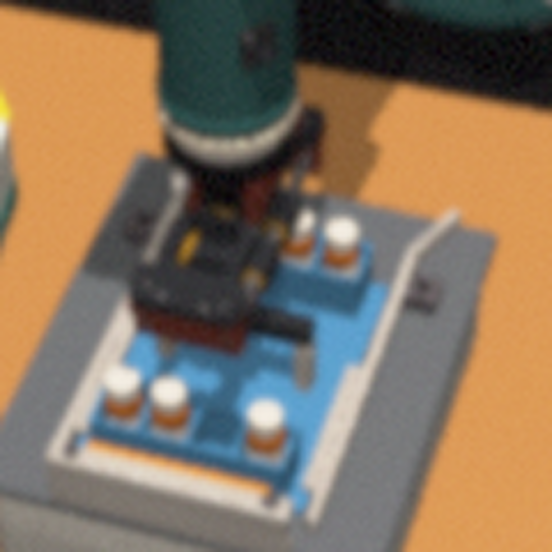

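View pics/top6.png

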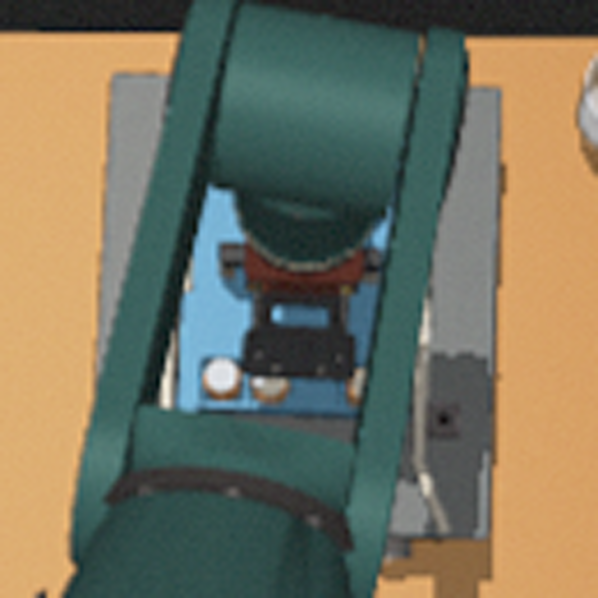

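Both views show the tray under the lips, its flange corner at scene (300,497), just short of the orange foam at (180,465). The vials are standing and the drag is near zero, so the x force will read the foam directly. I'll push in small steps.

```bash
python3 - <<'E'
from h import *
Y=-.0012
x=.024
f0=P("base")[2][0]
while x<.045:
    arm.servo_line([*sh(x,Y),.15205],OR,v=.015)
    _,_,f=P(f"{x:.4f}"); d=f0-f[0]
    if d>11 : break
    x+=.002 if d<1.0 else min(.0012,max(.0003,(12.2-d)/2500*.7))
E
```

```text
base 25.71 plat [ 0.0198 -0.0012] 0.152 F [ 0.0324 -0.2873 -4.7496] M [-0.0931 -0.0626 -0.0976]
0.0240 26.33 plat [ 0.024  -0.0012] 0.152 F [ 0.1198 -0.1676 -4.8338] M [-0.0868 -0.1125  0.0663]
0.0260 26.82 plat [ 0.026  -0.0012] 0.152 F [-0.0637  0.0105 -4.8721] M [-0.005  -0.0959  0.0728]
0.0280 27.32 plat [ 0.028  -0.0012] 0.1521 F [-0.0608 -0.2664 -4.6891] M [-0.1014 -0.041   0.0463]
0.0300 27.81 plat [ 0.03   -0.0012] 0.1521 F [ 0.049   0.4093 -4.6451] M [-0.0105 -0.1338  0.0041]
0.0320 28.3 plat [ 0.0316 -0.0012] 0.152 F [-2.5761 -0.0846 -3.3086] M [-0.0706  0.3133 -0.0137]
0.0332 28.76 plat [ 0.0323 -0.0012] 0.152 F [-5.1145  0.2436 -1.4231] M [-0.099   0.6798  0.0283]
0.0344 29.22 plat [ 0.0328 -0.0012] 0.152 F [-6.9855  0.1517  0.3987] M [-0.0919  0.8781  0.0503]
0.0356 29.68 plat [ 0.0333 -0.0012] 0.152 F [-9.3441  0.0074  2.2339] M [-0.0516  1.1176  0.0063]
0.0364 30.13 plat [ 0.0335 -0.0011] 0.152 F [-10.1337  -0.1278   3.4538] M [-0.0487  1.3432  0.0046]
0.0370 30.59 plat [ 0.0337 -0.0011] 0.152 F [-11.4285  -0.0737   4.2278] M [-0.0645  1.4425 -0.0519]
```

Fz climbs together with Fx: the nose is being pressed onto the platform, so part of the 11.4 N is friction (TCP travel since contact is only about 3.2 mm). I'll lift the press off so Fx reads the foam alone, then adjust.

```bash
python3 - <<'E'
from h import *
Y=-.0012
z=.15205;x=.037
print(arm.get_obs()["orientation"])
for i in range(8):
    z+=.00015
    arm.servo_line([*sh(x,Y),z],OR,v=.01);_,_,f=P(f"z{z:.5f}")
    if f[2]<-3.2: break
print("z",z,arm.get_obs()["orientation"])
s=arm.snapshot("scene");np.savez("scene7.npz",**s)
cv2.imwrite("pics/scene7.png",cv2.resize(s["color"][180:240,195:275,::-1],None,fx=8,fy=8,interpolation=cv2.INTER_CUBIC))
E
```

```text
[-3.1357 -0.0001  1.542 ]
z0.15220 31.05 plat [ 0.0337 -0.0011] 0.152 F [-11.1178  -0.7368   3.2774] M [-0.0459  1.4341 -0.0345]
z0.15235 31.51 plat [ 0.0338 -0.0011] 0.1521 F [-11.2296  -0.5      2.686 ] M [-0.0921  1.4304 -0.0466]
z0.15250 31.97 plat [ 0.0338 -0.0011] 0.1521 F [-10.535   -0.4877   1.8479] M [-0.1151  1.3021  0.0569]
z0.15265 32.42 plat [ 0.0338 -0.0011] 0.1522 F [-10.5303  -0.8498   1.1381] M [-0.0825  1.3146 -0.0201]
z0.15280 32.88 plat [ 0.0339 -0.0011] 0.1522 F [-9.8105 -0.8307  0.4554] M [-0.0952  1.29    0.0118]
z0.15295 33.34 plat [ 0.0339 -0.0011] 0.1522 F [-9.8049 -0.5894  0.0703] M [-0.0504  1.2706 -0.0258]
z0.15310 33.8 plat [ 0.0339 -0.0011] 0.1523 F [-9.0548 -0.2194 -0.9258] M [-0.1296  1.2528  0.0141]
z0.15325 34.26 plat [ 0.0339 -0.0011] 0.1524 F [-8.6447 -0.7808 -1.85  ] M [-0.0462  1.157  -0.0644]
z 0.15325000000000008 [-3.1355 -0.0002  1.5419]
```

View pics/scene7.png

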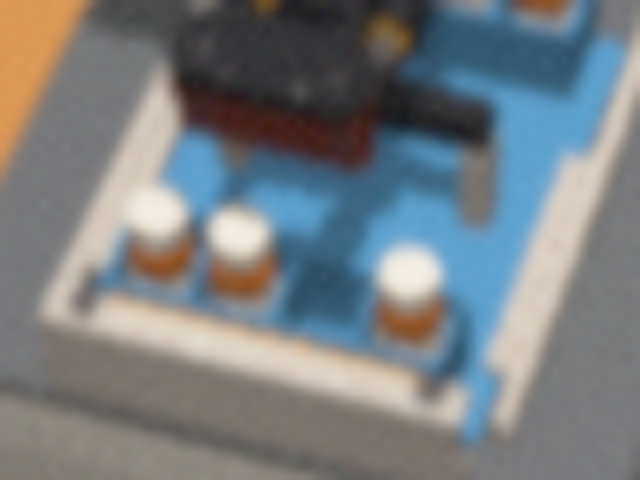

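```bash
python3 - <<'E'
from h import *
Y=-.0012
z=.15325;x=.037;a=.0339
for i in range(12):
    x+=min(.0008,max(.0002,(.0353-a)*1.5)); z+=.0001
    arm.servo_line([*sh(x,Y),z],OR,v=.01);p,_,f=P(f"x{x:.4f} z{z:.5f}");a=p[0]
    if a>.0351 or -f[0]>14: break
print("x",x,"z",z,arm.get_obs()["orientation"])
E
```

```text
x0.0378 z0.15335 34.77 plat [ 0.0343 -0.0011] 0.1524 F [-9.3235 -0.8461 -1.1186] M [-0.0863  1.3654 -0.0039]
x0.0386 z0.15345 35.23 plat [ 0.0347 -0.0011] 0.1525 F [-10.2876  -1.1282  -0.8873] M [-0.1326  1.5114 -0.0613]
x0.0394 z0.15355 35.68 plat [ 0.0351 -0.0011] 0.1525 F [-12.0369  -0.4156   0.4982] M [-0.1448  1.5951 -0.0407]
x0.0398 z0.15365 36.14 plat [ 0.0352 -0.0011] 0.1526 F [-12.2233  -1.0765   0.1172] M [-0.1256  1.7598 -0.0261]
x 0.039766131598432494 z 0.15364999999999995 [-3.1325 -0.0002  1.542 ]
```

```bash
python3 - <<'E'
from h import *
arm.dwell(.5);P("hold")
s=arm.snapshot("scene");np.savez("scene8.npz",**s)
cv2.imwrite("pics/scene8.png",cv2.resize(s["color"][150:250,180:300,::-1],None,fx=6,fy=6,interpolation=cv2.INTER_CUBIC))
z=.115+.006
# rear-left flange corner of tray and front-left for yaw are read from the picture
arm.dwell(.5);P("hold2")
E
```

```text
hold 36.85 plat [ 0.0351 -0.0011] 0.1525 F [-12.4051  -0.8187   0.2687] M [-0.222   1.7682 -0.0208]
hold2 37.61 plat [ 0.0351 -0.0011] 0.1526 F [-12.3506  -0.8187   0.589 ] M [-0.113   1.7557 -0.065 ]
```

View pics/scene8.png

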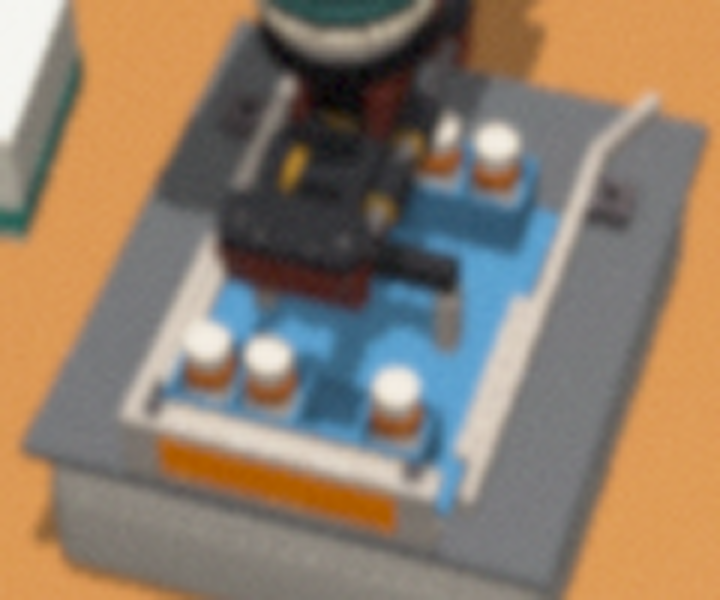

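The tray is home: its flange corner at (450,480) is just past the foam face, and the visible vials at (208,360), (268,370), (397,400) and (495,155) are upright. The push holds at about 12 N. I'm handing in.

```bash
python3 - <<'E'
from h import *
P("final"); arm.close_job()
E
```

```text
final 37.82 plat [ 0.0351 -0.0011] 0.1525 F [-12.167   -0.5489  -0.1594] M [-0.0905  1.7868 -0.0553]
the job is handed in; nothing more can be done
```

The job is handed in at about 38 s. The tray is home under the lips and the gripper is still holding it against the foam. I gripped it by the handle bar with 40 N, carried it level, set it down at the rail mouth, slid it in and pushed it in small steps onto the foam.

**Last checks:**
- **Push:** it held steady at 12.2–12.4 N over the last second or so. I lifted the tool slightly to take off most of its downward press. Up to about 1 N of the reading may still be friction, so the foam force is about 11–12 N.
- **Position:** the gripper stood at x = +35.1 mm, y = -1.1 mm in the platform frame. The foam was met at about 30.5 mm, so it is squeezed by roughly 4.6 mm, short of the 5 mm aim but within your 3 to 7 mm.
- **Level and vials:** the wrist tilt was about 0.009 rad. Every vial I could see in the last picture was standing; one of the six was hidden behind the gripper.

**What did not go to plan or disagreed:**
- The first slide stopped at once because the tray was pressed too hard on the platform. I relieved the press and went on.
- During the push, force and travel disagreed: 11.4 N for only 3.2 mm. I put this down to friction from the tray's nose pressing down, and corrected it as above.
- In the last picture an orange area shows on the back of the stop that was not visible before. I take it to be the squeezed strip coming through the channel, but I could not confirm that.
- I did not measure the other things on the bench again. The arm met no unexpected contact on the way.

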